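# Fit the stop pin and hold the tensioner arm wound against it

## Task

On the belt-tensioner fixture, take the longer of the two headed pins from the pin stand, push it down through the holes of the stop fork until its flange sits flat on the fork, and let go of it while the arm is still at rest. Then take the spring-loaded cage arm by its upright handle post, wind it forward until it bears on the pin, and keep holding it firmly there: the program finishes while holding. Leave the shorter pin in the stand and the small dish and the flask where they are.

Things in the scene. Friction and masses are not known exactly. Their poses are not given: they have to be found in the camera images.
- fixture: Belt-tensioner fixture fixed to the bench, aluminium base plate 170 x 205 x 10 mm. Origin on the arm's vertical pivot axis at bench height; plate from x -85 to +85, y -47 to +157 mm. z up, x roughly away from the robot, y to its left (yaw up to 0.25 rad). The stop fork stands at x +42, y +56 mm.
- pivot (a point): point on the vertical pivot axis of the cage arm, 50 mm above the bench; fixture axes
- fork_hole (a point): Centre of the pin hole's mouth on the fork's top face, 64 mm above the bench, 70 mm from the pivot axis. Fork: upper tine 30 x 42 x 8 mm (z 56 to 64) over a lower lug (z 20 to 30), web on the side away from the resting arm; the arm's nose enters the gap. Aligned vertical through holes 15 mm wide, 2 mm chamfers; 10 mm free below the lug.
- cage_swing (a joint): Arm angle (rad): 0 = at rest, growing clockwise seen from above (forward). At 0 the arm points 2.18 rad counter-clockwise of the fixture's x. Nose meets the fitted pin at about 1.03 to 1.09; without pin it runs on to 1.35. Spring pulls it back always: 0.41 N m at 0, 0.99 at 1.05 (3 to 7 N at the post). Two cage plates 150 mm long, 34 to 50 mm above the bench, black toothed wheel between
- handle_grip (a point): Point on the axis of the handle post, 85 mm above the bench and 140 mm from the pivot axis, where to take it. The post is a round upright bar 14 mm wide, rising from the arm (50 mm above the bench) to 105 mm
- pin_stand: grey plastic block 50 x 120 x 38 mm fixed to the bench, two upright blind holes 13.8 mm wide and 30 mm deep on its long centre line, 70 mm apart along its y axis. Origin at the centre of its underside
- long_pin: Longer headed steel pin, standing loosely in one of the stand's holes (which one varies), foot 8 mm and top 93 mm above the bench. Origin at the foot's centre, z up the pin. Shank 12 mm wide, 50 mm long, tapered foot; flange 24 mm across at 50 to 55 mm; above it a round grip 14 mm wide (55 to 85 mm). About 60 g
- long_pin_seat (a point): centre of the underside of the long pin's flange, 50 mm above its foot
- short_pin: the shorter pin, same shape with a 36 mm shank, top 79 mm above the bench, in the other hole; stays there. Origin at its foot
- dish_small: bystander: small bowl, 49 mm across, 21 mm tall, loose; origin at the centre of its underside
- flask: bystander: small round glass flask, 55 mm across, 71 mm tall, loose; origin at the centre of its underside
- cage_arm: The spring-loaded arm: cage plates, a dark steel nose block 26 x 16 x 10 mm between them (70 mm from the pivot, 42 mm above the bench) that meets the pin, and at the outer end the upright round handle post. Origin on the pivot axis at bench height, x along the arm, z up

How it is judged:
On the way, in this order (a step that is already met when the one before it is completed fails the run):
1. the long pin is seated in the fork and let go, the arm still at rest (horizontal distance between long_pin_seat and fork_hole below 0.005 m and z of long_pin_seat in the frame of fork_hole below 0.003 m and angle between long_pin's own z axis and vertical below 0.1 rad and contact force between the fingers and long_pin below 0.1 N and value of joint cage_swing below 0.3 rad), for 0.2 s.
2. the arm is wound against the pin (value of joint cage_swing above 1 rad and contact force between cage_arm and long_pin above 1 N), for 0.2 s.
At the end, for the whole second after the job is handed in: In the last second the fingers hold the arm (over 1 N, TCP within 60 mm of the handle's grip point) at 1.0 to 1.15 rad, its nose on the long pin (over 1 N); the pin is upright (0.12 rad), flange within 4 mm of the fork's top face and 5 mm of the hole's centre (all of step 2 and horizontal distance between long_pin_seat and fork_hole below 0.005 m and z of long_pin_seat in the frame of fork_hole below 0.004 m and angle between long_pin's own z axis and vertical below 0.12 rad and value of joint cage_swing below 1.15 rad and contact force between the fingers and cage_arm above 1 N and distance between the grasp point and handle_grip below 0.06 m); the arm keeps its last pose, push and grip.
It fails at once if the short pin is taken out of the stand (distance of short_pin from where it was at the start of the episode above 0.02 m).
It fails at once if the small dish is disturbed (distance of dish_small from where it was at the start of the episode above 0.03 m).
It fails at once if the flask is disturbed (distance of flask from where it was at the start of the episode above 0.03 m or angle between flask's own z axis and vertical above 0.4 rad).
It also fails if it takes over 67 s, if anything falls off the work surface, if the arm or the gripper's body presses on something with over 40 N, if the wrist force passes 120 N, or if a joint passes its speed limit or range.

## Robot

A 6-joint arm with a two-finger parallel gripper is mounted at the origin on a cart in front of the work surface, level with it; the furniture and walls round the work are solid. World frame = base frame: x ahead of the robot, y to its left, z up, the work surface at z = 0. Lengths are in m, angles in rad, forces in N, time in s.
With the tool pointing down it reaches from about 0.35 to 1 m from the base axis. Payload 7.1 kg.
Tool frame: the origin (TCP) lies between the finger pads, 19 mm behind the fingertips; this is the grasp point; z points along the fingers, y is the line along which they close (so a half turn about z gives the same grasp; the last joint's range is limited). The gripper opens to 85 mm and grips with 20 to 120 N. Pads are 22 mm wide; open, the fingers measure 114 mm over their backs; the gripper's body (76 mm by 85 mm) begins 54 mm behind the grasp point. The pads swing forward as they close: fully open they stand 13 mm farther back than shut.
Start: joints at [1.271, 0.423, 1.63, -0, 1.089, -0.019], TCP at [0.173, 0.601, 0.25] pointing down, gripper open.
Joint ranges: [-3, 3], [-0.9, 2.11], [0.09, 2.58], [-1.31, 4.45], [0.11, 2.69], [-2.54, 2.54]. Speed limits (rad/s): [2.39, 2.39, 3.01, 3.14, 3.14, 3.14].

## Interface

Orientations are given as a rotation vector (axis times angle).
In Python, from station import arm, eyes gives the robot as it stands.
- The arm moves only by the tool move_arm, never from a script. Its argument "deltas" is a list that holds one entry, the list of rows, each a list of 7 numbers: the turn, a rotation vector about the tool's x, y, z as a fraction of full scale, then the shift along the tool's x, y, z as a fraction of full scale, then the closure, from 0 (fully open) to 1 (shut). In form: [[[ax, ay, az, x, y, z, claw], ...]]. A call has 1 to 10 rows; each row is the pose to reach, as a shift and turn from the pose commanded when the call began, along the tool's axes at that moment; what a row does not reach only later rows make up. Full scale, the value 1, is 500 mm for a shift and 30 degrees for a turn. A row lasts 1/8 s, in which the tool goes at most 62.5 mm and 10.7 degrees, less where a joint would pass 70% of its speed; a pose out of reach is approached as far as the arm can. A call with a number of a shift or a turn outside -1 to 1 is refused whole. A call with a gripper value outside its range is refused whole. The fingers move at their own pace and stop on an object; "newtons" is the grip in N (left out, the last holds). Time passes only in rows, so rows that repeat a pose let the fingers close. It gives the time, the measured TCP pose, the force, the opening and the grip force at its end, in the units of the state.
- arm.state(): the state, without advancing time (a new reading comes with each control period).
- eyes.snapshot(name): name is "scene" or "top" or "wrist"; returns a dict with "frame" (420x560x3 uint8, red, green, blue), "range_z" (420x560 float32, m along the optical axis (not along the pixel's ray), 0 where there is no reading), "mtx" (3x3 intrinsics, pixels), "pose" (4x4, takes a point from camera to world coordinates). Camera axes: x right, y down, z forward; pixel columns grow to the right and rows downward; lengths in m; the calibration is good to about 2 mm. A picture is of the moment at which its call begins.
- arm.close_job(): hands the job in; it is judged then, once.
The state is a dict: "time_s": time; "joint_positions": joint angles; "qvel": joint speeds; "joint_efforts": joint torques, N m; "tool_pos": TCP position; "tool_rot": TCP orientation; "force": force on the tool from outside, world axes, zero at the start; "moment": the same for the moment, N m; "opening": finger opening in m; "grasp_force": force on a finger pad.
Only numpy, scipy, OpenCV 4.12 (cv2) and the standard library are available. Lean on these libraries where they do the work, as an engineer would, in place of code of your own. Each camera call takes 0.05 s, during which the arm holds its last target. There are 200 camera calls.

## Working session

There is one attempt and no reset: what is moved stays moved. The work goes in short steps, Python scripts to look and compute and a tool call to move; the robot and the scene stay as the last step left them, time stands still between calls to the robot, and variables do not carry over. Pictures are saved under pics/ and viewed, at most 10 in all, crops included, and the job is handed in when it is done.

Besides the shell and the picture viewer there is one more tool, called after "Call:" by a JSON object that holds its "op" and its "data". move_arm: Moves the arm, as the interface text tells. Shift numbers are shares of 500 mm and turn numbers shares of 30 degrees, none past 1 either way. Its arguments: {"type":"object","properties":{"deltas":{"type":"array","items":{"type":"array","items":{"type":"array","items":{"type":"number"}}}},"newtons":{"type":"number"}},"required":["deltas"]}

```bash
mkdir -p pics; cat > h.py <<'E'
import numpy as np,cv2
from station import arm,eyes
def snap(n,save=None):
    s=eyes.snapshot(n)
    np.savez(f'{n}.npz',**s)
    if save: cv2.imwrite(f'pics/{save}.png',s['frame'][:,:,::-1])
    return s
def cloud(s):
    d=s['range_z'];h,w=d.shape;K=s['mtx'];v,u=np.mgrid[:h,:w]
    p=np.stack([(u-K[0,2])/K[0,0]*d,(v-K[1,2])/K[1,1]*d,d],-1)
    P=p@s['pose'][:3,:3].T+s['pose'][:3,3]
    P[d==0]=np.nan
    return P
E
python3 - <<'E'
from h import *
for n in('scene','top'):
    s=snap(n,n);print(n,s['pose'].round(3).tolist(),s['mtx'].tolist())
print(arm.state())
E
```

```text
scene [[0.851, -0.22, 0.478, -0.187], [-0.525, -0.391, 0.756, -1.064], [0.021, -0.894, -0.448, 0.745], [0.0, 0.0, 0.0, 1.0]] [[462.2886614970383, 0.0, 277.56273403464866], [0.0, 462.2886614970383, 210.6968330902659], [0.0, 0.0, 1.0]]
top [[0.01, -0.99, 0.141, 0.348], [-1.0, -0.011, -0.004, 0.032], [0.005, -0.141, -0.99, 1.161], [0.0, 0.0, 0.0, 1.0]] [[427.511622302186, 0.0, 280.35749588288354], [0.0, 427.511622302186, 212.07213364860107], [0.0, 0.0, 1.0]]
{'time_s': 0.1, 'joint_positions': array([ 1.27101063e+00,  4.23794128e-01,  1.63060762e+00,  2.33655328e-05,
        1.08861149e+00, -1.89737829e-02]), 'qvel': array([ 0.00097975, -0.00156568, -0.00053521,  0.00012065, -0.00113779,
       -0.00133939]), 'joint_efforts': array([ 1.11997929e-04, -5.58426440e+01, -2.82446265e+01,  5.28024225e-05,
        2.94595695e-03,  2.32516146e-05]), 'tool_pos': array([0.17302493, 0.60008314, 0.2493072 ]), 'tool_rot': array([-4.39632809e-01, -3.11043046e+00,  2.19784139e-03]), 'force': array([ 0.12042716, -0.29132591, -0.73663821]), 'moment': array([-0.04205601,  0.03001128, -0.00997122]), 'grasp_force': 0.0, 'opening': 0.08527840015582916}
```

View pics/top.png

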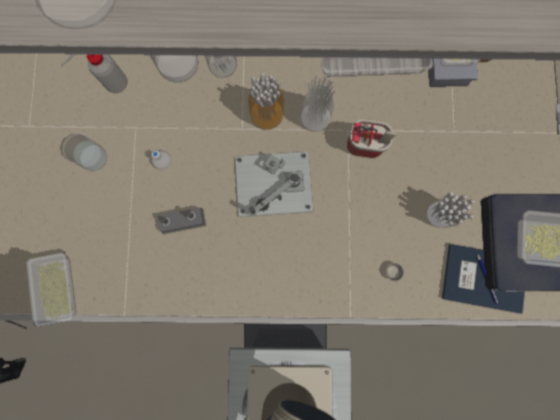

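View pics/scene.png

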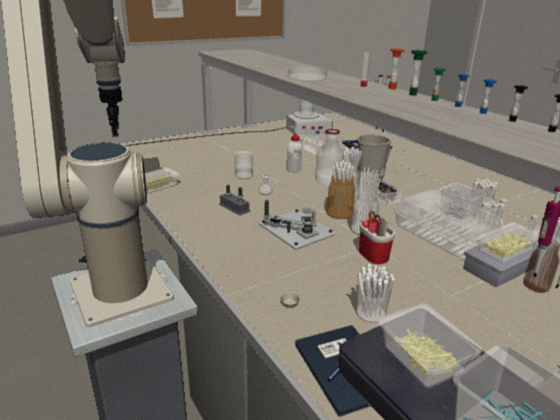

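The top view shows the fixture plate at about (273,183), with the arm running from the pivot at (293,181) to the post at (247,210) and the fork at (270,162). The pin stand is at (180,220), the flask at (160,158) and the dish at (393,271). In the scene view the stand is at (235,203) and the fixture at (297,228). Next I'll measure from the depth data.

```bash
python3 - <<'E'
from h import *
s=dict(np.load('top.npz'));P=cloud(s);f=s['frame']
print('bench z',np.nanmedian(P[240:300,200:350,2]))
def reg(v0,v1,u0,u1,lo,hi):
    q=P[v0:v1,u0:u1].reshape(-1,3);q=q[(q[:,2]>lo)&(q[:,2]<hi)];return q
for nm,r in dict(stand=(200,240,150,212,.03,.043),pinhi=(200,240,150,212,.06,.12),post=(195,222,235,265,.085,.12),fork=(148,175,255,287,.057,.075),pl=(145,222,225,320,.004,.02)).items():
    q=reg(*r)
    if len(q)<3: print(nm,len(q));continue
    print(nm,len(q),q.mean(0).round(4),q.min(0).round(3),q.max(0).round(3),cv2.minAreaRect((q[:,:2]*1000).astype(np.float32)))
np.set_printoptions(linewidth=250)
print((P[204:234,158:206,2]*1000).round().astype(int)[::2,::2])
c=cv2.resize(f[140:245,140:330],None,fx=4,fy=4,interpolation=cv2.INTER_CUBIC)
cv2.imwrite('pics/c.png',c[:,:,::-1])
E
```

```text
bench z -0.0005948355263215577
stand 595 [0.4836 0.2919 0.0374] [0.452 0.234 0.03 ] [0.516 0.353 0.043] ((484.3860168457031, 293.9060974121094), (45.234779357910156, 115.49580383300781), 12.526725769042969)
pinhi 100 [0.486  0.2792 0.076 ] [0.471 0.248 0.06 ] [0.502 0.333 0.095] ((482.9002990722656, 290.025146484375), (20.575754165649414, 86.38874053955078), 13.946786880493164)
post 29 [0.5043 0.1003 0.1025] [0.499 0.094 0.088] [0.51  0.107 0.108] ((504.613525390625, 100.38572692871094), (10.992392539978027, 12.354866027832031), 0.8773667812347412)
fork 164 [0.6398 0.0476 0.0632] [0.614 0.025 0.057] [0.664 0.07  0.069] ((638.9898681640625, 48.509971618652344), (30.279781341552734, 42.5322265625), 58.378150939941406)
pl 3692 [0.5897 0.0495 0.0099] [ 0.486 -0.078  0.004] [0.7   0.181 0.02 ] ((593.5897827148438, 51.571937561035156), (213.87937927246094, 259.0778503417969), 0.2553800642490387)
[[                  -4                    4                    3                   -3                   -1                   -2                   -1                   -1                    0       
[... 6829 characters left out ...]
                  0                    1                    0                    0
                    -1                    1]
 [                  -1                    3                   27                   23                   12                    5                    3                    5                    4                   -3                   -6
                    -4                    0                    0                    0                   -3                    0                   -2                    2                   -1                   -4                   -2
                    -2                    1]]<stdin>:11: RuntimeWarning: invalid value encountered in cast
```

View pics/c.png

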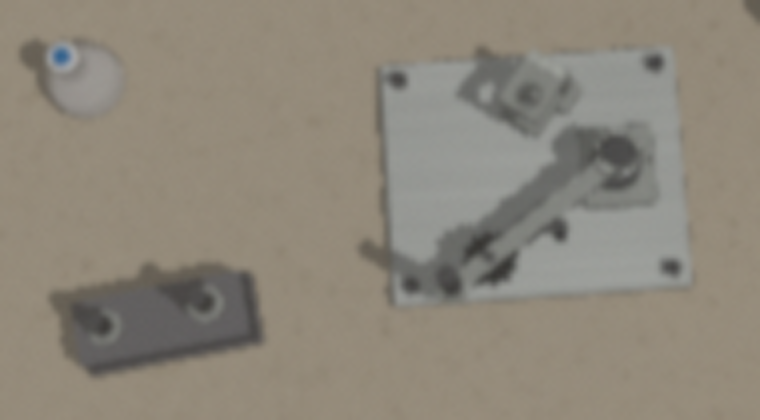

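The crop shows the stand with the long pin at crop (205,300) and the short pin at (102,323). The fork hole is at (527,92), the pivot at (618,155) and the post top at (448,283). The long pin is the one nearer the fixture. I'll move over it now.

```bash
cat >> h.py <<'E'
from scipy.spatial.transform import Rotation as Ro
def go(x,y,z,deg):
    "print turn and shift (fractions) from the present pose to the wanted one"
    st=arm.state();R0=Ro.from_rotvec(st['tool_rot']);a=np.radians(deg);c,s=np.cos(a),np.sin(a)
    R1=Ro.from_matrix(np.array([[-s,c,0],[c,s,0],[0,0,-1]]).T)
    R1=Ro.from_matrix(np.array([[-s,c,0],[c,s,0],[0,0,-1]]).T)
    w=(R0.inv()*R1).as_rotvec(degrees=True)
    d=R0.inv().apply(np.array([x,y,z])-st['tool_pos'])
    print('turn',(w/30).round(4),'shift',(d/.5).round(4),'t',round(st['time_s'],2),'pos',st['tool_pos'].round(4))
def ray(s,u,v,z):
    d=s['pose'][:3,:3]@np.linalg.solve(s['mtx'],[u,v,1.]);o=s['pose'][:3,3];return o+d*(z-o[2])/d[2]
E
python3 - <<'E'
from h import *
s=dict(np.load('top.npz'))
for n,u,v,z in(('hole',527,92,.064),('long',205,300,.093),('short',102,323,.079),('post',448,283,.105),('pivot',618,155,.06)):
    print(n,ray(s,140+u/4-.4,140+v/4-.4,z).round(4))
go(.487,.257,.25,44); go(.487,.257,.25,15)
E
```

```text
hole [0.6353 0.0531 0.064 ]
long [0.4908 0.2535 0.093 ]
short [0.4772 0.3214 0.079 ]
post [0.5016 0.1    0.105 ]
pivot [ 0.5944 -0.0073  0.06  ]
turn [-2.70e-03  6.00e-04  9.97e-01] shift [-7.935e-01 -4.853e-01 -7.000e-04] t 0.1 pos [0.173  0.6001 0.2493]
turn [-2.5000e-03  1.3000e-03  1.9637e+00] shift [-7.935e-01 -4.853e-01 -7.000e-04] t 0.1 pos [0.173  0.6001 0.2493]
```

Call:
{"op": "move_arm", "data": {"deltas": [[[0, 0, 0.3, -0.12, -0.08, 0, 0.3], [0, 0, 0.6, -0.24, -0.15, 0, 0.3], [0, 0, 0.8, -0.34, -0.21, 0, 0.3], [0, 0, 0.98, -0.44, -0.27, 0, 0.3], [0, 0, 0.98, -0.54, -0.33, 0, 0.3], [0, 0, 0.98, -0.64, -0.39, 0, 0.3], [0, 0, 0.98, -0.72, -0.44, 0, 0.3], [0, 0, 0.98, -0.79, -0.485, 0, 0.3], [0, 0, 0.98, -0.79, -0.485, 0, 0.3], [0, 0, 0.98, -0.79, -0.485, 0, 0.3]]]}}

```text
time_s: 1.35
tool_pos: [0.485, 0.2581, 0.2497]
tool_rot: [-1.215, -2.896, 0.001]
force: [-0.9, 0.2, -0.2]
opening: 0.0596
grasp_force: 0.0
```

```bash
python3 - <<'E'
from h import *
s=snap('wrist','w1');print(s['pose'].round(3).tolist(),s['mtx'].tolist())
go(.489,.255,.25,20);print(arm.state()['opening'])
E
```

```text
[[0.714, 0.666, 0.217, 0.429], [0.7, -0.678, -0.222, 0.314], [-0.001, 0.31, -0.951, 0.373], [0.0, 0.0, 0.0, 1.0]] [[299.5095451211435, 0.0, 276.868593590502], [0.0, 299.5095451211435, 212.01154965915154], [0.0, 0.0, 1.0]]
turn [-1.400e-03 -7.000e-04  8.179e-01] shift [-0.011   0.0011 -0.0005] t 1.4 pos [0.4847 0.2586 0.2498]
0.05946018493862381
```

View pics/w1.png

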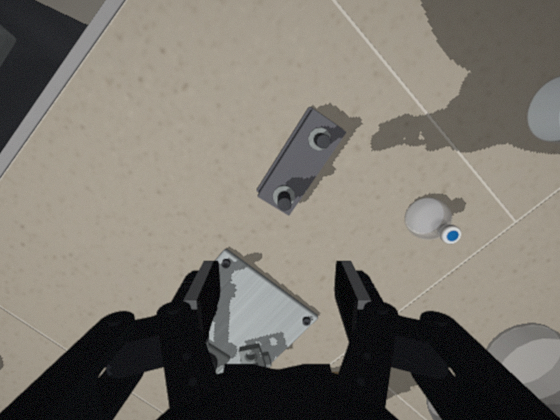

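The wrist picture shows the long pin with its flange ring near (284,194) and its top near (285,203). The short pin is at (320,137), the flask at (430,217) and the fixture plate at the bottom centre. I'll get the pin axis from the depth data.

```bash
python3 - <<'E'
from h import *
s=dict(np.load('wrist.npz'));P=cloud(s)
Q=P[100:225,240:360].reshape(-1,3)
for lo,hi in((.088,.1),(.066,.085),(.055,.0655),(.03,.042)):
    q=Q[(Q[:,2]>lo)&(Q[:,2]<hi)]
    for nm,m in(('long',q[:,1]<.29),('short',q[:,1]>=.29)):
        p=q[m]
        if len(p)>3:print(nm,lo,len(p),p.mean(0).round(4),((p.min(0)+p.max(0))/2).round(4),np.ptp(p,axis=0).round(3))
q=Q[(Q[:,2]>.03)&(Q[:,2]<.042)];print(cv2.minAreaRect((q[:,:2]*1000).astype(np.float32)))
c=cv2.resize(s['frame'][170:220,255:315],None,fx=10,fy=10,interpolation=cv2.INTER_CUBIC);cv2.imwrite('pics/w1c.png',c[:,:,::-1])
E
```

```text
long 0.088 157 [0.4921 0.2591 0.0925] [0.4923 0.2587 0.0913] [0.013 0.014 0.006]
long 0.066 62 [0.4885 0.262  0.0758] [0.4907 0.2602 0.0755] [0.01  0.01  0.019]
short 0.066 180 [0.4773 0.3268 0.0778] [0.4781 0.327  0.0735] [0.013 0.013 0.014]
long 0.055 187 [0.4895 0.2613 0.0626] [0.4923 0.2587 0.0617] [0.023 0.023 0.006]
short 0.055 14 [0.4724 0.3249 0.061 ] [0.4733 0.325  0.0602] [0.004 0.009 0.01 ]
long 0.03 1382 [0.4878 0.267  0.0377] [0.4911 0.2612 0.0351] [0.055 0.057 0.01 ]
short 0.03 1849 [0.4798 0.3183 0.0377] [0.4804 0.3213 0.0353] [0.056 0.062 0.01 ]
((485.4805908203125, 292.47845458984375), (44.228599548339844, 114.66393280029297), 11.905007362365723)
```

View pics/w1c.png

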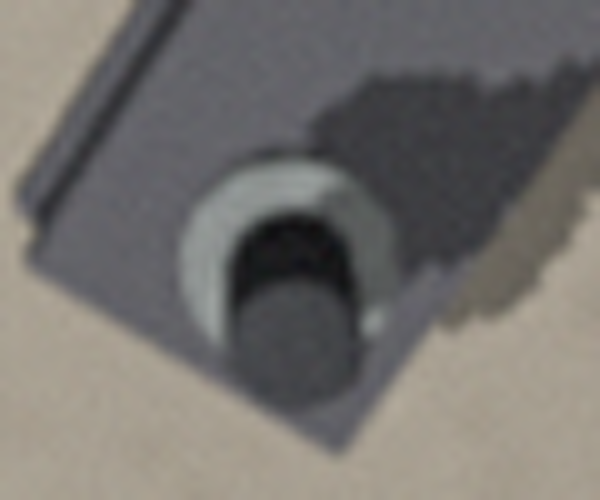

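The pin axis is at about (0.492, 0.2587). The crop confirms the flange ring near (290,260) and the top disc near (297,340). Next I'll align over it.

```bash
python3 - <<'E'
from h import *
go(.492,.2587,.15,20)
E
```

```text
turn [-1.400e-03 -7.000e-04  8.179e-01] shift [-0.0101  0.0107  0.1995] t 1.4 pos [0.4847 0.2586 0.2498]
```

Call:
{"op": "move_arm", "data": {"deltas": [[[0, 0, 0.3, -0.01, 0.0107, 0.05, 0.3], [0, 0, 0.6, -0.01, 0.0107, 0.1, 0.3], [0, 0, 0.818, -0.01, 0.0107, 0.16, 0.3], [0, 0, 0.818, -0.01, 0.0107, 0.2, 0.3], [0, 0, 0.818, -0.01, 0.0107, 0.2, 0.3], [0, 0, 0.818, -0.01, 0.0107, 0.2, 0.3]]]}}

```text
time_s: 2.15
tool_pos: [0.4928, 0.2591, 0.1508]
tool_rot: [1.801, 2.574, 0.001]
force: [0.8, -0.7, 0.3]
opening: 0.0601
grasp_force: 0.0
```

```bash
python3 - <<'E'
from h import *
s=snap('wrist','w2');P=cloud(s);Q=P.reshape(-1,3)
m=(abs(Q[:,0]-.492)<.03)&(abs(Q[:,1]-.2587)<.03)
for lo,hi in((.088,.1),(.055,.0655)):
    p=Q[m&(Q[:,2]>lo)&(Q[:,2]<hi)]
    if len(p):print(lo,len(p),p.mean(0).round(4),((p.min(0)+p.max(0))/2).round(4),np.ptp(p,axis=0).round(3))
go(.492,.2587,.083,20)
E
```

```text
0.088 344 [0.4921 0.2598 0.0923] [0.4925 0.2592 0.0911] [0.014 0.013 0.006]
0.055 391 [0.4909 0.2629 0.0625] [0.4924 0.2597 0.0613] [0.023 0.022 0.007]
turn [ 0.0031 -0.0004  0.0009] shift [ 1.000e-04 -2.500e-03  1.361e-01] t 2.2 pos [0.4931 0.259  0.151 ]
```

View pics/w2.png

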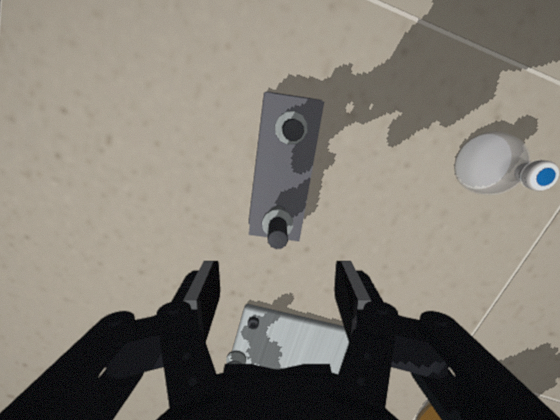

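The pin top is at (278,240), midway between the fingers at columns 210 and 345, and the short pin is at (292,128). I'll descend and grip.

Call:
{"op": "move_arm", "data": {"deltas": [[[0, 0, 0, 0, -0.001, 0.05, 0.3], [0, 0, 0, 0, -0.001, 0.1, 0.3], [0, 0, 0, 0, -0.001, 0.134, 0.3], [0, 0, 0, 0, -0.001, 0.134, 0.3], [0, 0, 0, 0, -0.001, 0.134, 0.85], [0, 0, 0, 0, -0.001, 0.134, 0.95], [0, 0, 0, 0, -0.001, 0.134, 1], [0, 0, 0, 0, -0.001, 0.134, 1], [0, 0, 0, 0, -0.001, 0.134, 1], [0, 0, 0, 0, -0.001, 0.134, 1]]], "newtons": 40}}

```text
time_s: 3.45
tool_pos: [0.4929, 0.2583, 0.0838]
tool_rot: [1.802, 2.572, 0.002]
force: [0.1, -0.1, 6.6]
opening: 0.013
grasp_force: 39.2
```

Gripped at 13 mm opening. Lifting.

Call:
{"op": "move_arm", "data": {"deltas": [[[0, 0, 0, 0, 0, -0.02, 1], [0, 0, 0, 0, 0, -0.08, 1], [0, 0, 0, 0, 0, -0.16, 1], [0, 0, 0, 0, 0, -0.24, 1], [0, 0, 0, 0, 0, -0.24, 1]]]}}

```text
time_s: 4.08
tool_pos: [0.494, 0.2589, 0.2066]
tool_rot: [1.801, 2.571, 0.009]
force: [0.7, 0.0, -1.2]
opening: 0.0126
grasp_force: 39.4
```

```bash
python3 - <<'E'
from h import *
go(.56,.16,.21,20); print(arm.state()['opening'],arm.state()['force'])
E
```

```text
turn [ 0.0119 -0.0013 -0.001 ] shift [-0.231   0.0566 -0.0067] t 4.08 pos [0.494  0.2589 0.2066]
0.012607702069593062 [ 0.65125716  0.03510024 -1.22277333]
```

```bash
python3 - <<'E'
from h import *
go(.657,-.006,.24,20)
E
```

```text
turn [ 0.0119 -0.0013 -0.001 ] shift [-0.6092  0.1259 -0.0665] t 4.08 pos [0.494  0.2589 0.2066]
```

Call:
{"op": "move_arm", "data": {"deltas": [[[0.01, 0, 0, -0.06, 0.01, -0.066, 1], [0.01, 0, 0, -0.16, 0.03, -0.066, 1], [0.01, 0, 0, -0.27, 0.055, -0.066, 1], [0.01, 0, 0, -0.38, 0.08, -0.066, 1], [0.01, 0, 0, -0.48, 0.1, -0.066, 1], [0.01, 0, 0, -0.56, 0.115, -0.066, 1], [0.01, 0, 0, -0.61, 0.126, -0.066, 1], [0.01, 0, 0, -0.61, 0.126, -0.066, 1], [0.01, 0, 0, -0.61, 0.126, -0.066, 1], [0.01, 0, 0, -0.61, 0.126, -0.066, 1]]]}}

```text
time_s: 5.32
tool_pos: [0.6551, -0.0058, 0.2359]
tool_rot: [-1.799, -2.571, 0.007]
force: [0.1, 0.1, -0.7]
opening: 0.0126
grasp_force: 39.4
```

```bash
python3 - <<'E'
from h import *
s=snap('wrist','w3');P=cloud(s);Q=P.reshape(-1,3)
m=(abs(Q[:,0]-.639)<.035)&(abs(Q[:,1]-.05)<.035)&(Q[:,2]>.057)&(Q[:,2]<.072)
p=Q[m];print(len(p),cv2.minAreaRect((p[:,:2]*1000).astype(np.float32)),p.mean(0))
go(.637,.05,.24,20)
E
```

```text
1201 ((639.9502563476562, 47.25572204589844), (30.026456832885742, 42.121849060058594), 57.86579513549805) [0.64066137 0.04695291 0.06365171]
turn [-0.0104 -0.0004  0.0019] shift [ 0.1176  0.004  -0.0078] t 5.38 pos [ 0.6553 -0.0059  0.2361]
```

View pics/w3.png

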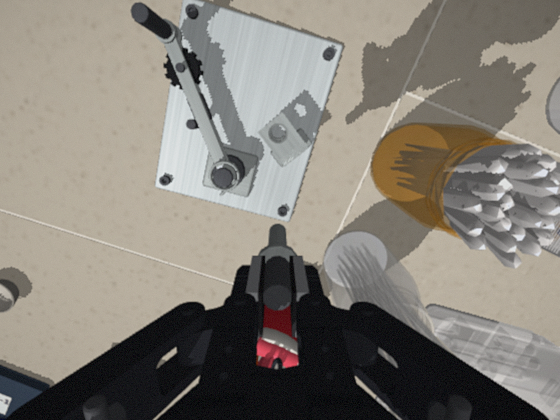

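The fork's pin hole is at (280,131), the pivot at (228,175) and the post at about (150,20). The held pin is upright, with its foot near (278,232). I'll find the hole centre, the pin foot and the pivot precisely.

```bash
python3 - <<'E'
from h import *
s=dict(np.load('wrist.npz'));P=cloud(s)
np.set_printoptions(linewidth=220)
g=cv2.cvtColor(s['frame'],cv2.COLOR_RGB2GRAY)
print(g[121:144,266:296])
# pin foot: nearest points on the shank
v,u=np.mgrid[:420,:560]
m=(u>262)&(u<294)&(v>222)&(v<252)&(P[...,2]>.1)
p=P[m];print('pin',len(p))
for lo in np.arange(.15,.19,.008):
    q=p[(p[:,2]>lo)&(p[:,2]<lo+.008)]
    if len(q)>5:print(lo.round(3),len(q),q.mean(0).round(4),q.min(0).round(4),q.max(0).round(4))
print(p.min(0),p.max(0))
for nm,z,(u0,u1,v0,v1) in(('post',.1,(125,170,0,30)),('pivot',.05,(205,250,155,195))):
    q=P[v0:v1,u0:u1].reshape(-1,3);q=q[q[:,2]>z];print(nm,len(q),q.mean(0).round(4),np.ptp(q,axis=0).round(3),((q.max(0)+q.min(0))/2).round(4))
c=cv2.resize(s['frame'][85:175,230:330],None,fx=6,fy=6,interpolation=cv2.INTER_CUBIC);cv2.imwrite('pics/w3c.png',c[:,:,::-1])
E
```

```text
[[203 204 200 159 146 159 161 160 163 164 168 168 167 163 163 165 163 164 169 168 170 172 165 143 128 120 122 124 128 128]
 [202 203 187 161 161 167 164 162 160 163 164 165 164 162 162 164 164 164 168 168 170 172 171 163 144 125 120 127 126 126]
 [183 185 168 163 168 167 167 163 152 145 147 147 148 151 150 154 159 164 166 168 169 167 171 168 157 132 122 126 125 128]
 [151 161 169 166 166 168 163 146 136 132 130 129 134 140 144 142 145 151 161 168 171 169 168 171 165 145 128 123 127 129]
 [150 160 167 171 165 155 142 134 131 130 127 128 129 166 170 158 147 143 151 163 168 168 171 171 170 162 146 127 129 125]
 [159 160 166 168 159 137 126 128 124 127 126 121 128 157 169 178 169 149 145 151 165 168 171 168 169 171 163 141 126 126]
 [160 163 163 157 142 124 126 123 124 128 125 121 125 124 129 162 184 173 148 145 153 163 167 171 171 172 170 153 131 126]
 [162 165 162 141 121 116 120 124 126 128 125 124 122 127 127 157 198 195 173 149 145 159 164 168 170 170 168 167 146 128]
 [167 165 157 132 114 114 121 122 125 129 126 121 124 128 131 160 177 195 185 158 143 151 163 169 170 171 171 171 16
[... 1725 characters left out ...]
61]]
pin 521
0.158 19 [ 0.6521 -0.0015  0.1646] [ 0.6481 -0.0058  0.1634] [6.59e-01 6.00e-04 1.66e-01]
0.166 68 [ 0.6525 -0.0011  0.1699] [ 0.6482 -0.0052  0.166 ] [6.585e-01 5.000e-04 1.740e-01]
0.174 83 [ 0.6524 -0.0012  0.178 ] [ 0.6481 -0.0063  0.174 ] [6.583e-01 5.000e-04 1.820e-01]
0.182 87 [ 0.6524 -0.0011  0.1861] [ 0.6482 -0.0059  0.1821] [0.6598 0.0007 0.1899]
0.19 64 [ 6.525e-01 -6.000e-04  1.931e-01] [ 0.6482 -0.0052  0.1901] [6.577e-01 6.000e-04 1.975e-01]
[ 0.6440681 -0.0063465  0.1634346] [0.66008405 0.00680831 0.21592867]
post 346 [0.5078 0.0998 0.1041] [0.014 0.014 0.007] [0.5071 0.1    0.1033]
pivot 689 [ 0.5961 -0.0069  0.0601] [0.035 0.039 0.018] [ 0.5942 -0.0093  0.0588]
```

View pics/w3c.png

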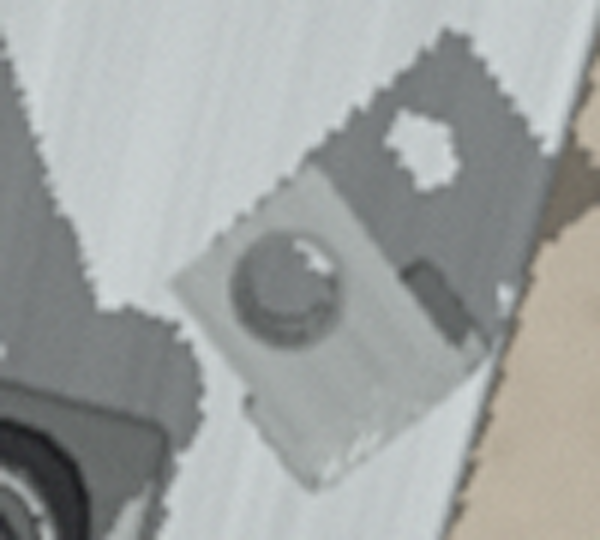

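The hole's chamfer ring is centred at crop (287,290), which is image pixel (277.5,133).

```bash
python3 - <<'E'
from h import *
s=dict(np.load('wrist.npz'))
h=ray(s,277.5,133,.064);print('hole',h.round(4))
piv=np.array([.5942,-.0085]);post=np.array([.5075,.0999]);print(np.linalg.norm(h[:2]-piv),np.linalg.norm(post-piv),np.degrees(np.arctan2(*(h[:2]-piv)[::-1])-np.arctan2(*(post-piv)[::-1])))
go(h[0]+.0012,h[1]-.0006,.236,20);go(h[0]+.0012,h[1]-.0006,.15,20)
E
```

```text
hole [0.6331 0.052  0.064 ]
0.0718992599335371 0.13880724044515833 -71.42019052059317
turn [-0.0104 -0.0004  0.0019] shift [ 1.219e-01 -1.000e-04  2.000e-04] t 5.38 pos [ 0.6553 -0.0059  0.2361]
turn [-0.0104 -0.0004  0.0019] shift [0.1219 0.0008 0.1722] t 5.38 pos [ 0.6553 -0.0059  0.2361]
```

Call:
{"op": "move_arm", "data": {"deltas": [[[-0.01, 0, 0, 0.06, 0, 0, 1], [-0.01, 0, 0, 0.122, 0, 0.04, 1], [-0.01, 0, 0, 0.122, 0.0005, 0.1, 1], [-0.01, 0, 0, 0.122, 0.0008, 0.15, 1], [-0.01, 0, 0, 0.122, 0.0008, 0.165, 1], [-0.01, 0, 0, 0.122, 0.0008, 0.165, 1], [-0.01, 0, 0, 0.122, 0.0008, 0.165, 1]]]}}

```text
time_s: 6.25
tool_pos: [0.6356, 0.0503, 0.1548]
tool_rot: [1.802, 2.572, 0.002]
force: [0.6, -1.0, 0.1]
opening: 0.0128
grasp_force: 39.4
```

```bash
python3 - <<'E'
from h import *
s=snap('wrist','w4');P=cloud(s);g=s['frame']
go(.6343,.0514,.09,20);print(arm.state()['force'])
c=cv2.resize(g[150:270,210:350],None,fx=5,fy=5,interpolation=cv2.INTER_CUBIC);cv2.imwrite('pics/w4c.png',c[:,:,::-1])
E
```

```text
turn [ 0.0036  0.0011 -0.001 ] shift [ 0.0031 -0.0019  0.1295] t 6.3 pos [0.6356 0.0503 0.1548]
[-0.5207149   0.58441737 -0.5861664 ]
```

View pics/w4c.png

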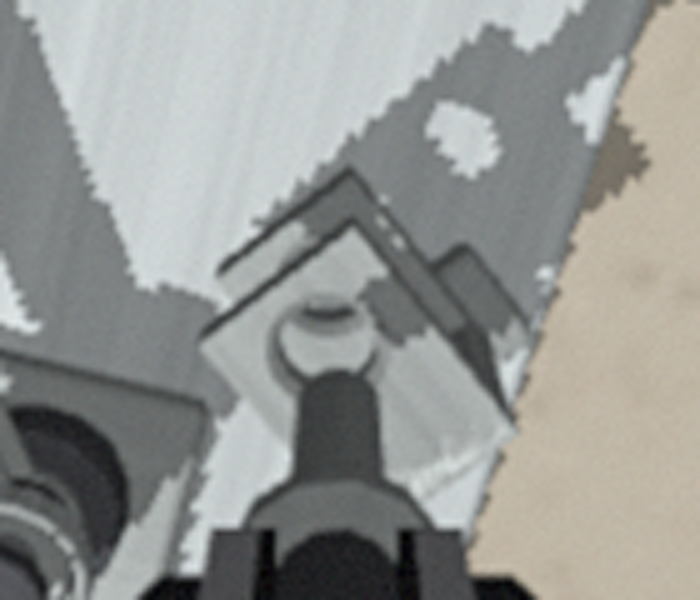

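The held foot is at crop (338,390), just in front of the hole ring centred at about (325,346). Rays will give the small correction.

```bash
python3 - <<'E'
from h import *
s=dict(np.load('wrist.npz'))
h=ray(s,210+64.9-.4,150+69.2-.4,.064);f=ray(s,210+67.6-.4,150+77-.4,.079)
print(h.round(4),f.round(4),s['pose'][:3,3])
t=arm.state()['tool_pos']
go(*(t[:2]+h[:2]-f[:2]),.13,20)
P=cloud(s);v,u=np.mgrid[:420,:560]
m=(u>265)&(u<292)&(v>222)&(v<250)&(P[...,2]>.074)&(P[...,2]<.105);p=P[m]
print(len(p),p.mean(0),p.min(0),p.max(0))
E
```

```text
[0.6324 0.0528 0.064 ] [0.6345 0.053  0.079 ] [0.60795703 0.12431841 0.27821468]
turn [ 0.0036  0.0011 -0.001 ] shift [ 0.0012 -0.0041  0.0495] t 6.3 pos [0.6356 0.0503 0.1548]
212 [0.63324191 0.05508011 0.09426629] [0.62910729 0.04932657 0.08237205] [0.63955924 0.05703381 0.1047865 ]
```

Call:
{"op": "move_arm", "data": {"deltas": [[[0, 0, 0, 0.0025, -0.0037, 0, 1], [0, 0, 0, 0.0025, -0.0037, 0.02, 1], [0, 0, 0, 0.0025, -0.0037, 0.04, 1], [0, 0, 0, 0.0025, -0.0037, 0.06, 1], [0, 0, 0, 0.0025, -0.0037, 0.08, 1], [0, 0, 0, 0.0025, -0.0037, 0.08, 1]]]}}

```text
time_s: 7.05
tool_pos: [0.6324, 0.0508, 0.1124]
tool_rot: [-1.802, -2.572, 0.001]
force: [0.2, -0.4, -1.3]
opening: 0.0123
grasp_force: 39.4
```

It entered without contact force. Continuing through the lug.

Call:
{"op": "move_arm", "data": {"deltas": [[[0, 0, 0, 0, 0, 0.012, 1], [0, 0, 0, 0, 0, 0.024, 1], [0, 0, 0, 0, 0, 0.034, 1], [0, 0, 0, 0, 0, 0.042, 1], [0, 0, 0, 0, 0, 0.044, 1], [0, 0, 0, 0, 0, 0.044, 1]]]}}

```text
time_s: 7.8
tool_pos: [0.6327, 0.0508, 0.0915]
tool_rot: [-1.802, -2.573, 0.0]
force: [0.8, 0.0, -1.8]
opening: 0.0126
grasp_force: 39.4
```

Call:
{"op": "move_arm", "data": {"deltas": [[[0, 0, 0, 0, 0, 0.003, 1], [0, 0, 0, 0, 0, 0.006, 1], [0, 0, 0, 0, 0, 0.006, 1]]]}}

```text
time_s: 8.18
tool_pos: [0.633, 0.0508, 0.0899]
tool_rot: [1.802, 2.573, 0.001]
force: [-3.0, -0.6, 11.0]
opening: 0.0125
grasp_force: 40.7
```

Seated, with 11 N upward. Releasing, then rising.

Call:
{"op": "move_arm", "data": {"deltas": [[[0, 0, 0, 0, 0, 0.004, 0.8], [0, 0, 0, 0, 0, 0.002, 0.5], [0, 0, 0, 0, 0, 0, 0.4], [0, 0, 0, 0, 0, 0, 0.4], [0, 0, 0, 0, 0, -0.04, 0.4], [0, 0, 0, 0, 0, -0.12, 0.4], [0, 0, 0, -0.08, 0, -0.24, 0.4], [0, 0, 0, -0.14, 0, -0.24, 0.4], [0, 0, 0, -0.14, 0, -0.24, 0.4], [0, 0, 0, -0.14, 0, -0.24, 0.4]]]}}

```text
time_s: 9.43
tool_pos: [0.6561, -0.0147, 0.2087]
tool_rot: [-1.803, -2.572, 0.0]
force: [-0.7, -0.1, -1.2]
opening: 0.051
grasp_force: 0.0
```

```bash
python3 - <<'E'
from h import *
s=snap('wrist','w5');P=cloud(s);Q=P.reshape(-1,3)
m=(abs(Q[:,0]-.633)<.03)&(abs(Q[:,1]-.052)<.03)
for lo,hi in((.092,.11),(.0665,.073)):
    p=Q[m&(Q[:,2]>lo)&(Q[:,2]<hi)]
    if len(p):print(lo,len(p),p.mean(0).round(4),((p.min(0)+p.max(0))/2).round(4),np.ptp(p,axis=0).round(3))
m=(abs(Q[:,0]-.507)<.03)&(abs(Q[:,1]-.1)<.03)&(Q[:,2]>.098)&(Q[:,2]<.12);p=Q[m]
print('post',len(p),p.mean(0),((p.min(0)+p.max(0))/2).round(4))
cv2.imwrite('pics/w5c.png',cv2.resize(s['frame'][:230,100:400],None,fx=2.6,fy=2.6)[:,:,::-1])
E
```

```text
0.092 271 [0.6321 0.0512 0.0986] [0.6321 0.0511 0.0984] [0.013 0.014 0.005]
0.0665 347 [0.6319 0.052  0.0687] [0.6322 0.051  0.0688] [0.023 0.023 0.004]<stdin>:8: RuntimeWarning: Mean of empty slice.
  ret = um.true_divide(
Traceback (most recent call last):
ValueError: zero-size array to reduction operation minimum which has no identity
```

The pin sits upright: top at 98.5 mm, flange top at 69 mm, axis at (0.632, 0.051). Now I'll move over the handle post.

```bash
python3 - <<'E'
from h import *
go(.507,.1,.18,38.6)
E
```

```text
turn [-0.0018 -0.0017 -0.6205] shift [ 0.3167 -0.2015  0.057 ] t 9.47 pos [ 0.6559 -0.0144  0.2083]
```

Call:
{"op": "move_arm", "data": {"deltas": [[[0, 0, -0.15, 0.05, -0.04, 0, 0.3], [0, 0, -0.3, 0.13, -0.09, 0, 0.3], [0, 0, -0.5, 0.21, -0.14, 0, 0.3], [0, 0, -0.62, 0.28, -0.18, 0.02, 0.3], [0, 0, -0.62, 0.317, -0.2015, 0.057, 0.3], [0, 0, -0.62, 0.317, -0.2015, 0.057, 0.3], [0, 0, -0.62, 0.317, -0.2015, 0.057, 0.3]]]}}

```text
time_s: 10.35
tool_pos: [0.5086, 0.0998, 0.1804]
tool_rot: [1.362, 2.83, 0.0]
force: [0.1, -0.6, -0.3]
opening: 0.0599
grasp_force: 0.0
```

```bash
python3 - <<'E'
from h import *
s=snap('wrist','w6');P=cloud(s);Q=P.reshape(-1,3)
m=(abs(Q[:,0]-.507)<.04)&(abs(Q[:,1]-.1)<.04)&(Q[:,2]>.098)&(Q[:,2]<.115);p=Q[m]
print('post',len(p),p.mean(0).round(4),((p.min(0)+p.max(0))/2).round(4),np.ptp(p,axis=0).round(3))
c=np.median(p,0);go(c[0],c[1],.088,38.6)
E
```

```text
post 305 [0.5059 0.101  0.1039] [0.5064 0.1005 0.1021] [0.013 0.013 0.008]
turn [ 0.0019  0.0013 -0.0008] shift [ 0.0066 -0.0028  0.1851] t 10.4 pos [0.5089 0.0995 0.1806]
```

Call:
{"op": "move_arm", "data": {"deltas": [[[0, 0, 0, 0.0066, -0.0028, 0.05, 0.3], [0, 0, 0, 0.0066, -0.0028, 0.12, 0.3], [0, 0, 0, 0.0066, -0.0028, 0.183, 0.3], [0, 0, 0, 0.0066, -0.0028, 0.183, 0.3], [0, 0, 0, 0.0066, -0.0028, 0.183, 0.8], [0, 0, 0, 0.0066, -0.0028, 0.183, 0.95], [0, 0, 0, 0.0066, -0.0028, 0.183, 1], [0, 0, 0, 0.0066, -0.0028, 0.183, 1], [0, 0, 0, 0.0066, -0.0028, 0.183, 1]]], "newtons": 60}}

```text
time_s: 11.52
tool_pos: [0.5063, 0.1018, 0.09]
tool_rot: [1.362, 2.828, 0.004]
force: [1.6, 3.0, 6.9]
opening: 0.0121
grasp_force: 58.8
```

```bash
cat >> h.py <<'E'
PIV=np.array([.594,-.0085])
def arc(stops):
    "shares for rows along the arc about the pivot, tool turning along; stops = degrees still to wind from now"
    st=arm.state();R0=Ro.from_rotvec(st['tool_rot']);p=st['tool_pos'];r=p[:2]-PIV
    print('r',np.linalg.norm(r).round(4),'dir',np.degrees(np.arctan2(r[1],r[0])).round(2),'pos',p.round(4),'F',st['force'].round(1),'op',round(st['opening'],4),'g',st['grasp_force'])
    for d in stops:
        a=-np.radians(d);c,s=np.cos(a),np.sin(a)
        w=np.array([c*r[0]-s*r[1],s*r[0]+c*r[1]])-r
        print(d,(d/30),(R0.inv().apply([*w,0])/.5).round(4))
E
python3 - <<'E'
from h import *
arc([2,5,9,13,17,21,25,29])
E
```

```text
r 0.1409 dir 128.49 pos [0.5063 0.1018 0.09  ] F [1.6 3.  6.9] op 0.0121 g 58.76434564590454
2 0.06666666666666667 [-0.0002  0.0098  0.    ]
5 0.16666666666666666 [-0.0011  0.0246  0.0001]
9 0.3 [-0.0035  0.0441  0.0002]
13 0.43333333333333335 [-0.0073  0.0634  0.0002]
17 0.5666666666666667 [-0.0124  0.0824  0.0003]
21 0.7 [-0.0189  0.101   0.0004]
25 0.8333333333333334 [-0.0266  0.1191  0.0005]
29 0.9666666666666667 [-0.0355  0.1366  0.0005]
```

Call:
{"op": "move_arm", "data": {"deltas": [[[0, 0, 0.067, -0.0002, 0.0098, 0, 1], [0, 0, 0.167, -0.0011, 0.0246, 0, 1], [0, 0, 0.3, -0.0035, 0.0441, 0, 1], [0, 0, 0.433, -0.0073, 0.0634, 0, 1], [0, 0, 0.567, -0.0124, 0.0824, 0, 1], [0, 0, 0.7, -0.0189, 0.101, 0, 1], [0, 0, 0.833, -0.0266, 0.119, 0, 1], [0, 0, 0.967, -0.0355, 0.1366, 0, 1], [0, 0, 0.967, -0.0355, 0.1366, 0, 1]]]}}

```text
time_s: 12.65
tool_pos: [0.5692, 0.1317, 0.0899]
tool_rot: [-2.029, -2.397, -0.003]
force: [-6.3, 9.2, 12.1]
opening: 0.012
grasp_force: 59.5
```

```bash
python3 - <<'E'
from h import *
arc([4,8,12,16,20,24,26])
E
```

```text
r 0.1424 dir 100.01 pos [0.5692 0.1317 0.0899] F [-6.3  9.2 12.1] op 0.012 g 59.52167272567749
4 0.13333333333333333 [-0.0005  0.0199  0.    ]
8 0.26666666666666666 [-0.0024  0.0396  0.    ]
12 0.4 [-0.0057  0.0592  0.    ]
16 0.5333333333333333 [-0.0104  0.0786  0.    ]
20 0.6666666666666666 [-0.0163  0.0975  0.    ]
24 0.8 [-0.0236  0.116   0.    ]
26 0.8666666666666667 [-0.0277  0.1251  0.    ]
```

Call:
{"op": "move_arm", "data": {"deltas": [[[0, 0, 0.067, 0.001, 0.01, -0.001, 1], [0, 0, 0.167, 0.001, 0.025, -0.002, 1], [0, 0, 0.267, 0.0, 0.04, -0.002, 1], [0, 0, 0.4, -0.003, 0.0592, -0.002, 1], [0, 0, 0.533, -0.008, 0.0786, -0.002, 1], [0, 0, 0.667, -0.0135, 0.0975, -0.002, 1], [0, 0, 0.8, -0.0205, 0.116, -0.002, 1], [0, 0, 0.8, -0.0205, 0.116, -0.002, 1]]]}}

```text
time_s: 13.65
tool_pos: [0.6277, 0.1308, 0.0901]
tool_rot: [-2.482, -1.923, -0.0]
force: [-4.3, 7.9, 4.1]
opening: 0.0123
grasp_force: 59.2
```

```bash
python3 - <<'E'
from h import *
arc([2,4,6,8,10,12]);print(arm.state()['moment'])
E
```

```text
r 0.1433 dir 76.41 pos [0.6277 0.1308 0.0901] F [-4.3  7.9  4.1] op 0.0123 g 59.16509449481964
2 0.06666666666666667 [-0.    0.01 -0.  ]
4 0.13333333333333333 [-0.0004  0.02   -0.    ]
6 0.2 [-0.0011  0.03   -0.    ]
8 0.26666666666666666 [-0.0022  0.0399 -0.0001]
10 0.3333333333333333 [-0.0036  0.0498 -0.0001]
12 0.4 [-0.0053  0.0597 -0.0001]
[1.09190542 0.49106964 0.1048906 ]
```

Call:
{"op": "move_arm", "data": {"deltas": [[[0, 0, 0.067, 0.0005, 0.01, 0, 1], [0, 0, 0.133, 0.001, 0.02, 0, 1], [0, 0, 0.2, 0.001, 0.03, 0, 1], [0, 0, 0.233, 0.001, 0.035, 0, 1], [0, 0, 0.233, 0.001, 0.035, 0, 1]]]}}

```text
time_s: 14.28
tool_pos: [0.6438, 0.1262, 0.09]
tool_rot: [-2.594, -1.769, 0.003]
force: [-4.5, 3.6, 5.6]
opening: 0.0121
grasp_force: 59.3
```

```bash
python3 - <<'E'
from h import *
arc([1,2,3,4,5]);print(arm.state()['moment'])
E
```

```text
r 0.1436 dir 69.69 pos [0.6438 0.1262 0.09  ] F [-4.5  3.6  5.6] op 0.0121 g 59.25608038902283
1 0.03333333333333333 [ 0.0001  0.005  -0.    ]
2 0.06666666666666667 [ 0.    0.01 -0.  ]
3 0.1 [-0.0001  0.015  -0.    ]
4 0.13333333333333333 [-0.0003  0.02   -0.    ]
5 0.16666666666666666 [-0.0006  0.025  -0.0001]
[0.46680163 0.71103369 0.12422989]
```

Call:
{"op": "move_arm", "data": {"deltas": [[[0, 0, 0.033, 0.0001, 0.005, 0, 1], [0, 0, 0.067, 0.0, 0.01, 0, 1], [0, 0, 0.067, 0.0, 0.01, 0, 1]]]}}

```text
time_s: 14.65
tool_pos: [0.6482, 0.1245, 0.09]
tool_rot: [-2.624, -1.723, 0.003]
force: [-6.5, 4.9, 6.6]
opening: 0.0126
grasp_force: 59.4
```

```bash
python3 - <<'E'
from h import *
arc([1,2,3])
E
```

```text
r 0.1437 dir 67.82 pos [0.6482 0.1245 0.09  ] F [-6.5  4.9  6.6] op 0.0126 g 59.408007860183716
1 0.03333333333333333 [ 0.0001  0.005  -0.    ]
2 0.06666666666666667 [ 0.    0.01 -0.  ]
3 0.1 [-0.0001  0.015  -0.    ]
```

Call:
{"op": "move_arm", "data": {"deltas": [[[0, 0, 0.033, 0.0001, 0.005, 0, 1], [0, 0, 0.05, 0.0, 0.0075, 0, 1], [0, 0, 0.05, 0.0, 0.0075, 0, 1]]]}}

```text
time_s: 15.02
tool_pos: [0.6495, 0.124, 0.0899]
tool_rot: [-2.644, -1.687, 0.009]
force: [-14.0, 9.5, 11.4]
opening: 0.0125
grasp_force: 60.3
```

```bash
python3 - <<'E'
from h import *
arc([1,2,3])
E
```

```text
r 0.1437 dir 67.27 pos [0.6495 0.124  0.0899] F [-14.    9.5  11.4] op 0.0125 g 60.325239300727844
1 0.03333333333333333 [ 0.0001  0.005  -0.    ]
2 0.06666666666666667 [ 0.0002  0.01   -0.0001]
3 0.1 [ 0.0002  0.015  -0.0001]
```

The arm bears on the pin: the tool stalls and the tangential force is about 17 N. I'll press slightly more, let it settle and check.

Call:
{"op": "move_arm", "data": {"deltas": [[[0, 0, 0, 0.0, 0.001, 0, 1], [0, 0, 0, 0.0, 0.002, 0, 1], [0, 0, 0, 0.0, 0.002, 0, 1], [0, 0, 0, 0.0, 0.002, 0, 1], [0, 0, 0, 0.0, 0.002, 0, 1], [0, 0, 0, 0.0, 0.002, 0, 1]]]}}

```text
time_s: 15.78
tool_pos: [0.6498, 0.1239, 0.0899]
tool_rot: [-2.643, -1.687, 0.01]
force: [-16.2, 10.0, 13.4]
opening: 0.0123
grasp_force: 60.7
```

```bash
python3 - <<'E'
from h import *
for n in('top','wrist'):
    s=snap(n,n+'7');P=cloud(s);Q=P.reshape(-1,3)
    m=(abs(Q[:,0]-.633)<.022)&(abs(Q[:,1]-.052)<.022)
    for lo,hi in((.092,.104),(.0665,.074)):
        p=Q[m&(Q[:,2]>lo)&(Q[:,2]<hi)]
        if len(p):print(n,lo,len(p),np.median(p,0).round(4),((p.min(0)+p.max(0))/2).round(4),np.ptp(p,axis=0).round(3))
arc([1])
E
```

```text
top 0.0665 4 [0.6453 0.0369 0.0681] [0.6402 0.037  0.0679] [0.019 0.008 0.002]
wrist 0.0665 72 [0.6309 0.0607 0.0685] [0.6298 0.0605 0.0683] [0.008 0.005 0.003]
r 0.1437 dir 67.18 pos [0.6497 0.1239 0.0899] F [-16.5  10.8  13.3] op 0.0125 g 60.71530759334564
1 0.03333333333333333 [ 0.0001  0.005  -0.    ]
```

View pics/wrist7.png

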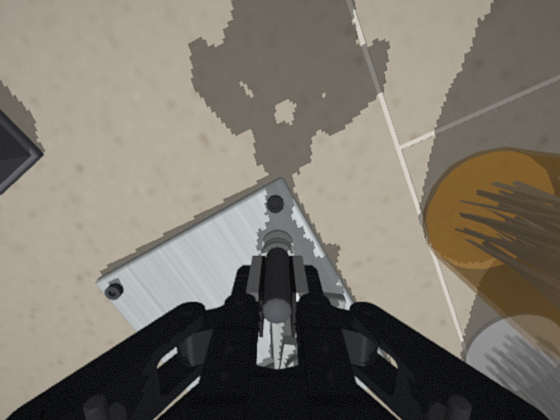

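The post is held between the pads near (278,300) and nothing else is touched. The flange still sits at 68.5 mm, and the arm is at about 1.07 rad, bearing on the pin. Handing in.

```bash
python3 -c "
from station import arm
print(arm.close_job())"
```

```text
the job is handed in; nothing more can be done
None
```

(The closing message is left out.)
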